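Find the thread hand of a wing nut, undo it and slide the model car's base out

ROBOT

A 6-joint arm with a two-finger parallel gripper is mounted at the origin on the work surface. World frame = base frame: x ahead of the robot, y to its left, z up, the work surface at z = 0. Lengths are in m, angles in rad, forces in N, time in s.
With the tool pointing down it reaches from about 0.15 to 0.775 m from the base axis. Payload 6.1 kg.
Tool frame: the origin (TCP) lies between the finger pads; the fingertips stand 19 mm ahead of it and the grasp point (between the pads) is the TCP; x points along the fingers, z is the direction in which the jaws open and shut, and the axes are right-handed (so a half turn about x gives the same grasp; the last joint's range is limited). The gripper opens to 85 mm and grips with 20 to 120 N. Pads are 22 mm wide; open, the fingers measure 114 mm over their backs; the gripper's body (76 mm by 85 mm) begins 54 mm behind the grasp point. The pads swing forward as they close: fully open they stand 13 mm farther back than shut.
Start: joints at [-1.114, 0.126, -0.04, 1.405, 0, 1.571], TCP at [0.232, -0.471, 0.25] pointing down, gripper open.
Joint ranges: [-2.72, 2.72], [-0.95, 1.95], [-1.27, 1.35], [-1.78, 2.02], [-1.46, 1.47], [-3.14, 3.14]. Speed limits (rad/s): [2.39, 2.39, 3.01, 3.14, 3.14, 3.14].

INTERFACE

Orientations are given as [roll, pitch, yaw] about the fixed x, y, z axes, in that order (R = Rz(yaw) Ry(pitch) Rx(roll)).
In Python, from station import manip, readout, get_image, camera_params gives the robot as it stands. Calls block until the motion is done:
- manip.move_ptp(position, orientation): joint-space move of the TCP to a pose.
- manip.move_straight(position, orientation=None, max_speed=0.15): straight line of the TCP; orientation=None keeps the orientation; max_speed is the mean speed in m/s.
- manip.set_joints(angles): joint-space move.
- manip.gripper_to(opening, strength=None): opening from 0.0 (shut) to 1.0 (fully open); strength is the grip in N (None keeps the last); returns when the fingers have stopped.
- manip.wait(seconds).
- manip.inverse_kinematics(position, orientation): joint angles nearest the present ones, or None.
- readout.get_obs(): the state.
- get_image(name): name is "side" or "top" or "wrist"; returns the picture (420x560x3 uint8, red, green, blue); there is no depth.
- camera_params(name): a dict with "K" (3x3 intrinsics, pixels), "distortion" ([k1, k2, p1, p2, k3] as OpenCV has them; the pictures are not rectified), "camera_from_world" (4x4, takes a point from world to camera coordinates). Camera axes: x right, y down, z forward; pixel columns grow to the right and rows downward; lengths in m; the calibration is good to about 2 mm. A picture is of the moment at which its call begins: read the wrist's pose just before it. camera_params takes no time and is no camera call; for the wrist camera it gives the pose at the moment of the call.
A pose or a line that the arm cannot do raises manip.IKError and nothing moves.
- manip.job_done(): hands the job in, once; it reports no verdict.
The state is a dict: "t": time; "q": joint angles; "joint_vel": joint speeds; "joint_efforts": joint torques, N m; "tool_pos": TCP position; "tool_rot": TCP orientation; "wrist_force": force on the tool from outside, world axes, zero at the start; "torque": the same for the moment, N m; "grip_width": opening from 0.0 (shut) to 1.0 (fully open).
Only numpy, scipy, OpenCV 4.12 (cv2) and the standard library are available. Lean on these libraries where they do the work, as an engineer would, in place of code of your own. Each camera call takes 0.05 s, during which the arm holds its last target.

TASK

The orange wing nut holds the model car's slotted base on the display board, and nobody knows whether its thread is left-handed or right-handed. Push gently on a wing one way and the other to find out which way it gives, never forcing it, and unscrew it by about three quarters of a turn; then slide the base with the car along its rails until its fork is completely clear of the nut, stopping before it hangs over the end of the board. Do not disturb the can, jar, mug and carton standing around, and let go of everything at the end.

Things in the scene. Friction and masses are not known exactly. Their poses are not given: they have to be found in the camera images.
- nut (a joint): turn of the orange plastic wing nut about its upright stud, rad, 0 at the start, growing counter-clockwise seen from above. Tight at the start: one way it gives under 0.1 rad and is then solid; the other way (clockwise if the thread is left-handed; differs from start to start, nothing shows it) it turns against a steady 0.22 N m (5.5 N at 40 mm) to a solid end at 5.7 rad, and stays where left.
- lift (a joint): rise of the nut on its thread, m, the same for either hand: slow at first, 4.5 mm at half a turn, 7.7 mm at three quarters of a turn, 8.8 mm at the end (4.5 mm times (1 - cos(turn / 2)))
- nut_top (a point): centre of the nut's top, on the stud's axis, 63.5 mm above the desk when tight. Below: a round flange (48 mm across, 20.5 to 29.5 mm above the desk), a hub 33 mm across above it, and two straight opposite wings, each 11 mm thick with a 15 mm bead near the end, reaching 57 mm from the axis, 34 to 62 mm above the desk; all of it rises as it loosens.
- wing_tip (a point): end of one of the two equal wings, mid-height: 55 mm from the axis, 48 mm above the desk when tight. The line from nut_top to it gives the wings' direction, at random at the start; the other wing points the opposite way.
- post: the fixed upright steel stud (12 mm) that carries the nut; origin on the desk on the stud's axis
- board: fixed light wooden board lying on the desk, 470 x 150 x 10 mm. Origin on the desk on the stud's axis; x along the board in the direction in which the base slides out, z up. It reaches from x = -70 to +400 mm, a thin red line across it at 395. Two aluminium rails (10 mm wide, tops 24 mm above the desk) from x = -30 to +400 mm guide the base, 2.5 mm clear each side.
- sled: loose black base with crossbar and red model car fixed on it, one rigid thing, about 0.55 kg. Base 90 mm wide, 10 thick, from x = -34 (fork tips) to +265 mm, lying on the board between the rails. Origin: underside, on the stud's axis at the start; axes as the board's. Car 148 x 60 x 44 mm, x = 109 to 257. It hangs over the board's end once slid over 135 mm.
- fork (a point): mid-point between the fork tips of the base (its x = -34 mm), at its top face. The slot, 16 mm wide, runs from here 43 mm in, round the stud. A white ridge 4.5 mm high across the tips (x = -34 to -28 mm) hooks behind the nut's flange: the base can slide out (+x) only once the nut has risen about 4.5 mm. The fork is clear of the nut when the base has slid 60 mm.
- crossbar (a point): centre of the top edge of the upright aluminium crossbar on the base between nut and car, 10 mm thick along x, 80 mm wide, its top 55 mm above the desk; at x = 95 mm of the base. It can be pushed along +x on its nut side, or pinched from above.
- can: blue spray can, 60 mm diameter, 170 mm high, loose; origin centre of its foot; bystander
- jar: low closed jar with yellow lid, 72 mm diameter, 75 mm high, loose; origin centre of its foot; bystander
- mug: blue mug, 80 mm diameter, 90 mm high, with a handle to its +y, loose; origin centre of its foot; bystander
- carton: yellow toy carton 130 (its x) x 62 x 60 mm, loose; origin centre of its foot; bystander

How it is judged:
By the outcome, as a careful person would: the job done as asked, in the order asked, and still so for the second after the job is handed in, with the robot touching nothing.
It also fails if it takes over 51 s, if anything falls off the work surface, if the arm or the gripper's body presses on something with over 40 N, if the wrist force passes 120 N, or if a joint passes its speed limit or range.

## Working session

There is one attempt and no reset: what is moved stays moved. The work goes in short steps, each a Python script; the robot and the scene stay as the last script left them, time stands still between calls to the robot, and variables do not carry over. Pictures are saved under pics/ and viewed, and the job is handed in when it is done.

```bash
ls; mkdir -p pics; python3 - <<'E'
from station import manip, readout, get_image, camera_params
import cv2
o=readout.get_obs(); print(o)
for n in ["side","top","wrist"]:
    p=camera_params(n); print(n,p)
    cv2.imwrite(f"pics/{n}0.png",get_image(n)[:,:,::-1])
E
```

```text
pics
{'t': 0.0, 'q': array([-1.11399988e+00,  1.26387473e-01, -4.06676645e-02,  1.40541735e+00,
        1.56337882e-05,  1.57076768e+00]), 'joint_vel': array([ 0.00199633,  0.00019335, -0.00140228,  0.00096297,  0.00054479,
        0.00033672]), 'joint_efforts': array([ 8.26211563e-04, -4.35914791e+01,  3.52924597e+01,  1.73472724e-02,
        1.10824161e-05, -3.85068233e-06]), 'tool_pos': array([ 0.23138774, -0.4708023 ,  0.24949724]), 'tool_rot': array([3.13223713, 1.5691201 , 2.01826589]), 'wrist_force': array([-0.92367499, -0.20288895,  0.10422128]), 'torque': array([-0.0028566 ,  0.02047076,  0.00761395]), 'grip_width': 1.0024471223819877}
side {'K': array([[481.98212015,   0.        , 279.31944359],
       [  0.        , 481.98212015, 215.05384574],
       [  0.        ,   0.        ,   1.        ]]), 'distortion': array([-0.05259681,  0.        ,  0.        ,  0.        ,  0.        ]), 'camera_from_world': array([[ 0.93833255,  0.34524856, -0.01831576, -0.5043352 ],
       [ 0.19216199, -0.5648409 , -0.80251388, -0.10383651],
       [-0.28741225,  0.7495053 , -0.59635225,  1.
[... 511 characters left out ...]
3572,  0.85772398],
       [ 0.        ,  0.        ,  0.        ,  1.        ]])}
wrist {'K': array([[317.61478428,   0.        , 280.10890711],
       [  0.        , 317.61478428, 209.68908928],
       [  0.        ,   0.        ,   1.        ]]), 'distortion': array([-0.06850866,  0.        ,  0.        ,  0.        ,  0.        ]), 'camera_from_world': array([[ 4.41278990e-01, -8.97369926e-01, -2.63390765e-04,
        -5.25078083e-01],
       [-8.62583827e-01, -4.24253923e-01,  2.75604335e-01,
        -3.66493361e-02],
       [-2.47430787e-01, -1.21391206e-01, -9.61271128e-01,
         3.78344831e-01],
       [ 0.00000000e+00,  0.00000000e+00,  0.00000000e+00,
         1.00000000e+00]])}
```

View pics/top0.png

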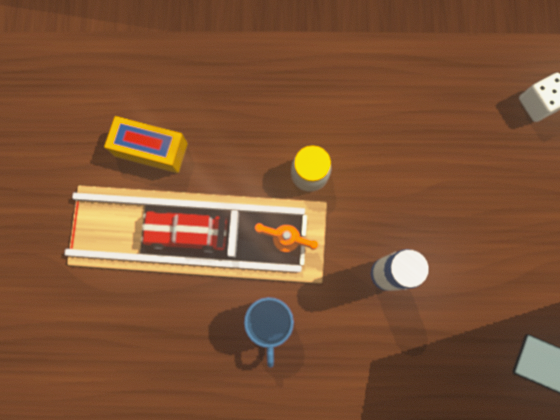

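View pics/side0.png

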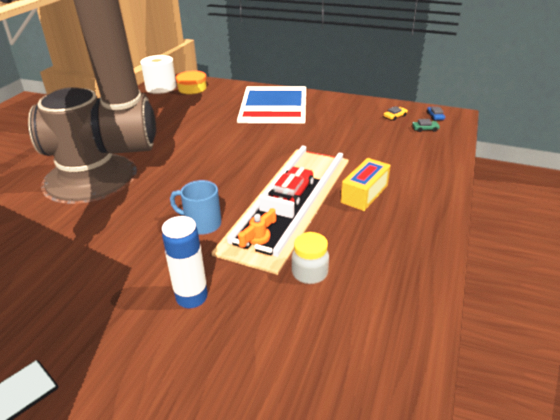

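View pics/wrist0.png

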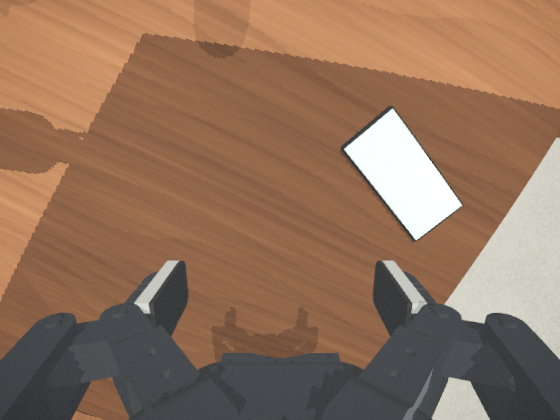

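The top view shows the board at u 68–327, v 186–283. The nut is at about (287,237), the crossbar at (233,233), and the board's +x points to image left. I'll zoom in for more precise points.

```bash
python3 - <<'E'
import cv2
a=cv2.imread('pics/top0.png')[175:295,220:340]; cv2.imwrite('pics/top0z.png',cv2.resize(a,None,fx=5,fy=5,interpolation=cv2.INTER_CUBIC))
a=cv2.imread('pics/side0.png')[140:270,210:350]; cv2.imwrite('pics/side0z.png',cv2.resize(a,None,fx=4.5,fy=4.5,interpolation=cv2.INTER_CUBIC))
a=cv2.imread('pics/top0.png')[175:295,55:215]; cv2.imwrite('pics/top0y.png',cv2.resize(a,None,fx=5,fy=5,interpolation=cv2.INTER_CUBIC))
E
```

```text
(no output)
```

View pics/top0z.png

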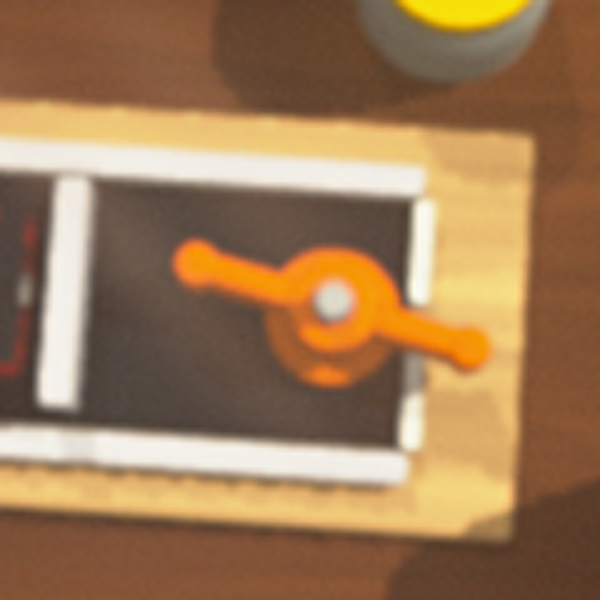

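View pics/side0z.png

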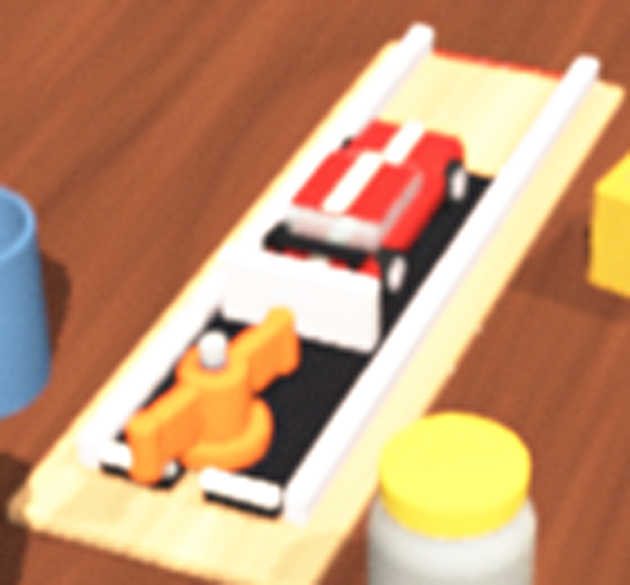

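View pics/top0y.png

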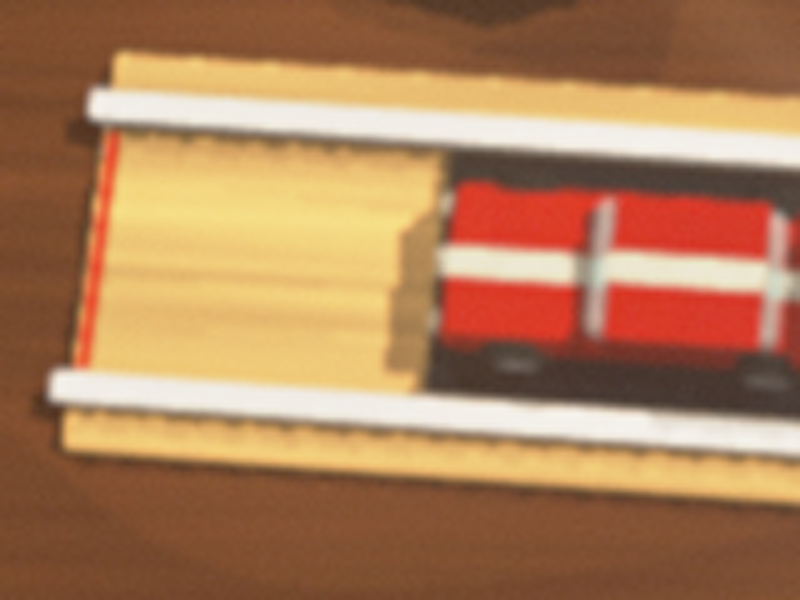

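```bash
cat > h.py <<'E'
import numpy as np, cv2
from station import manip, readout, get_image, camera_params
def ray(cam,uv,p=None):
    p=p or camera_params(cam)
    x=cv2.undistortPoints(np.array([[uv]],float),p['K'],p['distortion'])[0,0]
    T=p['camera_from_world'];R=T[:3,:3]
    return -R.T@T[:3,3], R.T@np.array([x[0],x[1],1])
def onz(cam,uv,z,p=None):
    c,d=ray(cam,uv,p); return c+d*(z-c[2])/d[2]
def tri(obs):
    A=np.zeros((3,3));b=np.zeros(3);L=[]
    for cam,uv in obs:
        c,d=ray(cam,uv);d/=np.linalg.norm(d);P=np.eye(3)-np.outer(d,d);A+=P;b+=P@c;L.append((P,c))
    x=np.linalg.solve(A,b);return x,[np.linalg.norm(P@(x-c)) for P,c in L]
def proj(cam,X,p=None):
    p=p or camera_params(cam);T=p['camera_from_world']
    r=cv2.projectPoints(np.atleast_2d(np.array(X,float)),cv2.Rodrigues(T[:3,:3])[0],T[:3,3],p['K'],p['distortion'])[0]
    return r[:,0]
E
python3 - <<'E'
from h import *
np.set_printoptions(precision=4,suppress=True)
tz=lambda u,v:(220+u/5-.4,175+v/5-.4); ty=lambda u,v:(55+u/5-.4,175+v/5-.4); sz=lambda u,v:(210+u/4.5-.4,140+v/4.5-.4)
P={}
P['A']=tri([('top',tz(197,260)),('side',sz(284,318))])
P['B']=tri([('top',tz(467,347)),('side',sz(150,435))])
P['stud']=tri([('top',tz(335,298)),('side',sz(213,346))])
P['bfarL']=tri([('top',ty(115,52)),('side',sz(622,92))])
P['crossL']=tri([('top',tz(75,180)),('side',sz(380,290))])
P['crossR']=tri([('top',tz(55,408)),('side',sz(228,248))])
for k,v in P.items(): print(k,*v)
for n,uv in dict(nearL=tz(535,135),nearR=tz(513,540),farL=ty(115,52),farR=ty(62,450)).items(): print(n,onz('top',uv,.01))
for n,uv in dict(farL=sz(622,92)).items(): print(n,onz('side',uv,.01))
a=onz('top',tz(197,262),.062);b=onz('top',tz(467,347),.062);print(a,b,(a+b)/2,np.linalg.norm(a-b))
for n,uv in dict(jar=(312,163),can=(409,268),mug=(269,322),).items(): print(n,onz('top',uv,dict(jar=.075,can=.17,mug=.09)[n]))
for uv in [(113,119),(187,147),(106,143),(181,170)]: print('carton',onz('top',uv,.06))
E
```

```text
A [ 0.5458 -0.0635  0.0583] [np.float64(0.001223185646888603), np.float64(0.001223185646888573)]
B [ 0.5173 -0.158   0.0525] [np.float64(0.0017447923254424711), np.float64(0.0017447923254423723)]
stud [ 0.5306 -0.1118  0.0726] [np.float64(0.0007871689297478155), np.float64(0.000787168929747737)]
bfarL [0.6286 0.2846 0.0047] [np.float64(0.00013854650005154333), np.float64(0.00013854650005165717)]
crossL [ 0.5766 -0.0186  0.0508] [np.float64(0.0028585906579085972), np.float64(0.0028585906579083973)]
crossR [ 0.4952 -0.0138  0.0548] [np.float64(0.0029825509049508613), np.float64(0.002982550904950867)]
nearL [ 0.5999 -0.1869  0.01  ]
nearR [ 0.4504 -0.1783  0.01  ]
farL [0.6273 0.2823 0.01  ]
farR [0.477  0.2907 0.01  ]
farL [0.6306 0.2757 0.01  ]
[ 0.5434 -0.0642  0.062 ] [ 0.5147 -0.1582  0.062 ] [ 0.5291 -0.1112  0.062 ] 0.09827244255073718
jar [ 0.6558 -0.1557  0.075 ]
can [ 0.468  -0.2953  0.17  ]
mug [ 0.3825 -0.0843  0.09  ]
carton [0.7399 0.206  0.06  ]
carton [0.6877 0.068  0.06  ]
carton [0.6943 0.2157 0.06  ]
carton [0.645 0.077 0.06 ]
```

```bash
python3 - <<'E'
from h import *
np.set_printoptions(precision=4,suppress=True)
c=np.array([.529,-.1115])
for z in (.05,.15):
  for psi in (-.295,.1,-.7,1.2,2.847,-1.9):
    print(z,psi,manip.inverse_kinematics([*c,z],[0,np.pi/2,psi]))
o=readout.get_obs()
T=camera_params('wrist')['camera_from_world'];C=-T[:3,:3].T@T[:3,3]
d=C-o['tool_pos'];print('cam off',d,'jaw',np.cos(-1.114),np.sin(-1.114))
E
```

```text
0.05 -0.295 [-0.2077  0.2313 -0.3615  0.9781  0.      1.6581]
0.05 0.1 [-0.2077  0.2313 -0.3615  0.9781  0.      1.2631]
0.05 -0.7 [-0.2077  0.2313 -0.3615  0.9781  0.      2.0631]
0.05 1.2 [-0.2077  0.2313 -0.3615  0.9781  0.      0.1631]
0.05 2.847 [-0.2077  0.2313 -0.3615  0.9781  0.     -1.4839]
0.05 -1.9 [-0.2077  0.2313 -0.3615  0.9781  0.     -3.0201]
0.15 -0.295 [-0.2077  0.1734 -0.204   1.1934  0.      1.6581]
0.15 0.1 [-0.2077  0.1734 -0.204   1.1934  0.      1.2631]
0.15 -0.7 [-0.2077  0.1734 -0.204   1.1934  0.      2.0631]
0.15 1.2 [-0.2077  0.1734 -0.204   1.1934  0.      0.1631]
0.15 2.847 [-0.2077  0.1734 -0.204   1.1934  0.     -1.4839]
0.15 -1.9 [-0.2077  0.1734 -0.204   1.1934  0.     -3.0201]
cam off [0.0623 0.0301 0.124 ] jaw 0.44107517426570736 -0.8974701614240308
```

```bash
python3 - <<'E'
from h import *
np.set_printoptions(precision=4,suppress=True)
manip.move_ptp([.529,-.1115,.25],[0,np.pi/2,-.295])
manip.gripper_to(0.7,20)
o=readout.get_obs();print(o['t'],o['q'],o['tool_pos'],o['wrist_force'],o['torque'],o['grip_width'])
p=camera_params('wrist');im=get_image('wrist');np.save('w1.npy',p['camera_from_world'])
cv2.imwrite('pics/w1.png',im[:,:,::-1])
print(proj('wrist',[[.529,-.1115,.0635],[.529,-.1115,.0726],[.5434,-.0642,.062],[.5147,-.1582,.062]],p))
E
```

```text
2.2417 [-0.2085  0.1555 -0.0056  1.4095 -0.      1.6581] [ 0.5289 -0.1119  0.25  ] [-0.3927  1.0202 -0.2686] [-0.0439 -0.0044 -0.0117] 0.698902859478725
[[280.1645 189.9221]
 [280.1719 191.9478]
 [280.166  139.4873]
 [280.0852 235.2479]]
```

View pics/w1.png

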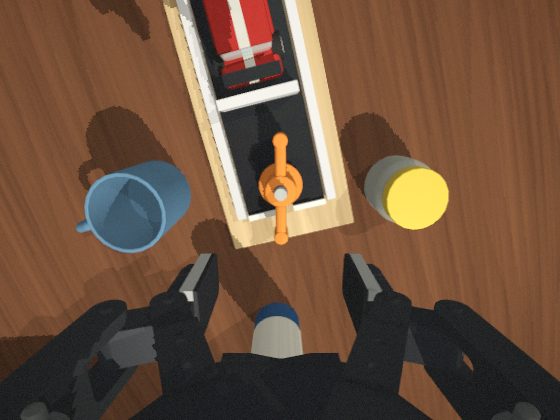

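The wrist view shows the beads at (280,140) and (281,237) and the stud top at (280,193). All are within 2 px of the prediction, so the nut axis is confirmed at (0.529, -0.112). Next I'll lower the open fingers astride the nut and probe.

```bash
python3 - <<'E'
from h import *
np.set_printoptions(precision=3,suppress=True)
manip.move_straight([.529,-.1115,.056],[0,np.pi/2,-.295],max_speed=.15)
o=readout.get_obs();print(o['t'],o['q'],o['tool_pos'],o['wrist_force'],o['torque'])
q=o['q'].copy();q[5]=1.658
b=o['torque'][2]
def go(j):
    q[5]=j;manip.set_joints(q);o=readout.get_obs();return o
for j in [1.2,1.0,.9]:
    o=go(j);print(o['t'],o['q'][5],o['torque'],o['wrist_force'])
    if abs(o['torque'][2]-b)>.12: break
E
```

```text
3.7333 [-0.208  0.226 -0.352  0.991 -0.     1.658] [ 0.53  -0.112  0.057] [-0.172  0.407 -0.279] [0.017 0.013 0.021]
4.25 1.2025199279300198 [ 0.03  -0.04  -0.035] [-0.403 -0.509  0.457]
4.5583 1.0049879925038403 [ 0.033 -0.047 -0.009] [ 0.316  0.851 -0.615]
4.8083 0.9052407465198856 [-0.019 -0.005 -0.017] [-0.338  0.581 -0.475]
```

```bash
cat >> h.py <<'E'
def turn(js,lim=.15,n=1):
    q=readout.get_obs()['q'].copy()
    q[0:5]=[-.2077,.2255,-.3521,.9909,0] if False else q[0:5]
    out=[]
    for j in js:
        q[5]=j;manip.set_joints(q);o=readout.get_obs()
        print('t%.2f j%.3f cmd%.3f tz %.3f F'%(o['t'],o['q'][5],j,o['torque'][2]),np.round(o['wrist_force'],1))
        if abs(o['torque'][2])>lim: return True,o
    return False,o
E
python3 - <<'E'
from h import *
print(turn(np.arange(.85,.30,-.05),.12)[0])
E
```

```text
t5.06 j0.854 cmd0.850 tz 0.004 F [0.3 1.1 0.1]
t5.31 j0.803 cmd0.800 tz -0.020 F [ 0.1  0.6 -0.2]
t5.56 j0.753 cmd0.750 tz -0.021 F [ 0.3  0.8 -0.3]
t5.81 j0.703 cmd0.700 tz 0.031 F [ 0.1  0.8 -0.9]
t6.06 j0.652 cmd0.650 tz 0.003 F [0.2 0.6 0.7]
t6.31 j0.602 cmd0.600 tz -0.078 F [-1.2  0.6  1. ]
t6.56 j0.552 cmd0.550 tz -0.093 F [-1.3  1.   0.8]
t6.81 j0.502 cmd0.500 tz -0.130 F [-2.9  1.5  0.6]
True
```

```bash
python3 - <<'E'
from h import *
print(turn(np.arange(.46,.20,-.04),.42)[0])
E
```

```text
t7.06 j0.462 cmd0.460 tz -0.131 F [-3.   1.6  1.3]
t7.31 j0.422 cmd0.420 tz -0.094 F [-2.6  2.   1.7]
t7.56 j0.382 cmd0.380 tz -0.157 F [-3.2  1.4  0.2]
t7.81 j0.342 cmd0.340 tz -0.114 F [-3.4  1.2  2.5]
t8.06 j0.302 cmd0.300 tz -0.203 F [-3.5  1.2  2.5]
t8.31 j0.262 cmd0.260 tz -0.121 F [-4.3  1.3  2.4]
t8.56 j0.222 cmd0.220 tz -0.118 F [-4.8  0.9  2.3]
False
```

```bash
python3 - <<'E'
from h import *
for n in ['side','wrist']:
    cv2.imwrite(f'pics/{n}2.png',get_image(n)[:,:,::-1])
a=cv2.imread('pics/side2.png')[140:270,210:350]; cv2.imwrite('pics/side2z.png',cv2.resize(a,None,fx=4.5,fy=4.5,interpolation=cv2.INTER_CUBIC))
E
```

```text
(no output)
```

View pics/side2z.png

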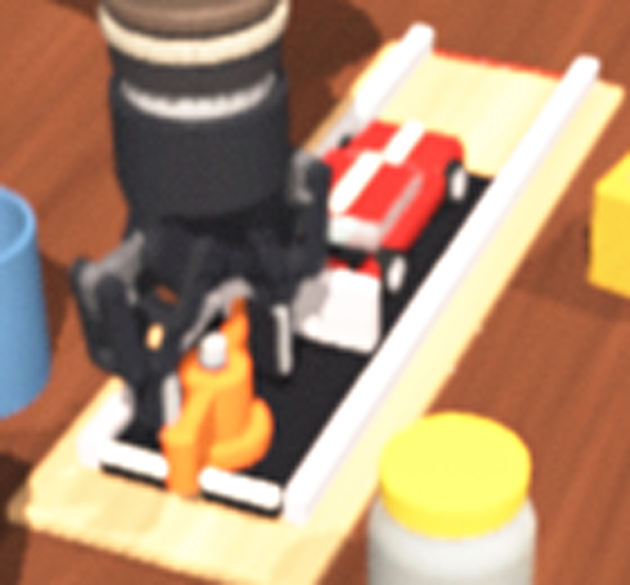

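View pics/wrist2.png

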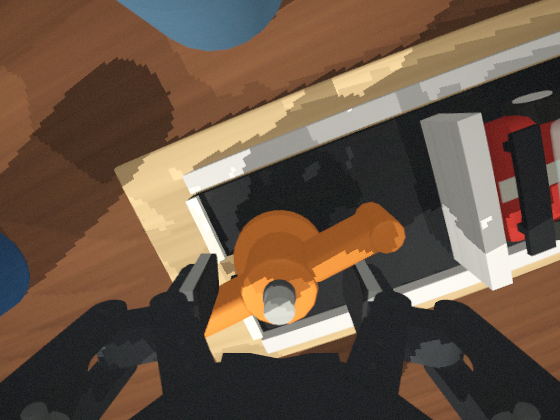

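The wrist and side views show the wings have turned about 0.4 rad counter-clockwise, with the near bead moving from (150,435) to (182,460) in the side zoom. The resistance was steady and never went solid, so it loosens counter-clockwise and the thread is right-handed. I'll continue the stroke.

```bash
python3 - <<'E'
from h import *
print(turn([0,-.3,-.6,-.9,-1.2,-1.5,-1.8,-2.1,-2.4,-2.7,-2.9],.45)[0])
for n in ['side','top']:
    cv2.imwrite(f'pics/{n}3.png',get_image(n)[:,:,::-1])
a=cv2.imread('pics/side3.png')[140:270,210:350]; cv2.imwrite('pics/side3z.png',cv2.resize(a,None,fx=4.5,fy=4.5,interpolation=cv2.INTER_CUBIC))
E
```

```text
t8.98 j0.002 cmd0.000 tz -0.116 F [-3.5  1.   1.1]
t9.38 j-0.298 cmd-0.300 tz -0.095 F [-2.9 -0.4  1.1]
t9.77 j-0.596 cmd-0.600 tz -0.042 F [-2.3 -0.7  1.2]
t10.16 j-0.895 cmd-0.900 tz -0.011 F [-1.8 -1.1  2.1]
t10.55 j-1.194 cmd-1.200 tz -0.013 F [-0.8 -1.5  0.8]
t10.94 j-1.494 cmd-1.500 tz -0.082 F [ 0.1 -0.4  1.5]
t11.33 j-1.794 cmd-1.800 tz -0.064 F [-0.7 -0.9 -0.4]
t11.72 j-2.094 cmd-2.100 tz -0.001 F [-0.7  0.3  0.7]
t12.12 j-2.394 cmd-2.400 tz -0.061 F [-0.4 -0.9 -0.5]
t12.51 j-2.694 cmd-2.700 tz -0.010 F [-0.4  1.1  0.3]
t12.82 j-2.894 cmd-2.900 tz -0.080 F [-1.  -0.7  0.3]
False
```

View pics/side3z.png

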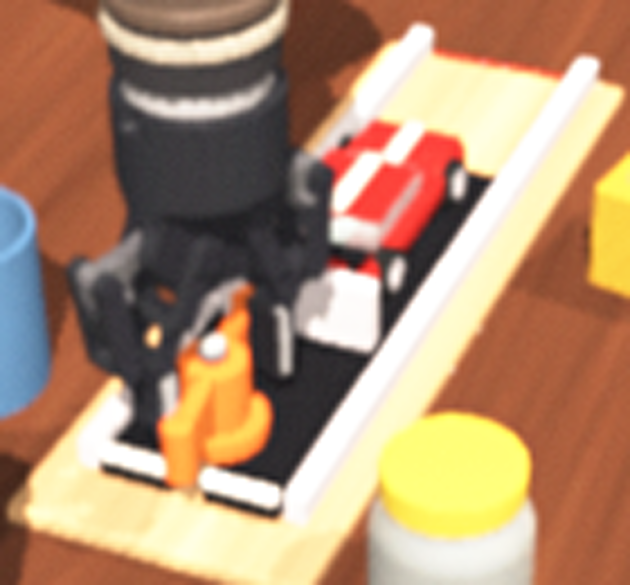

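```bash
python3 - <<'E'
from h import *
np.set_printoptions(precision=3,suppress=True)
turn([-2.6],1)
o=readout.get_obs();psi=o['q'][0]+np.pi/2-o['q'][5]
manip.move_straight([.529,-.1115,.14],[0,np.pi/2,psi],max_speed=.2)
o=readout.get_obs();q=o['q'].copy();print(q);q[5]=-2.6+np.pi;manip.set_joints(q)
o=readout.get_obs();print(o['t'],o['q'])
p=camera_params('wrist');cv2.imwrite('pics/w4.png',get_image('wrist')[:,:,::-1]);np.save('w4.npy',p['camera_from_world'])
cv2.imwrite('pics/top4.png',get_image('top')[:,:,::-1])
for z in (.062,.068): print(proj('wrist',[[.529,-.1115,z]],p))
E
```

```text
t13.31 j-2.602 cmd-2.600 tz 0.014 F [-0.2 -0.4 -0.4]
[-0.208  0.177 -0.223  1.171  0.    -2.602]
16.525 [-0.208  0.178 -0.223  1.171 -0.     0.541]
[[281.57  227.009]]
[[281.603 230.03 ]]
```

View pics/w4.png

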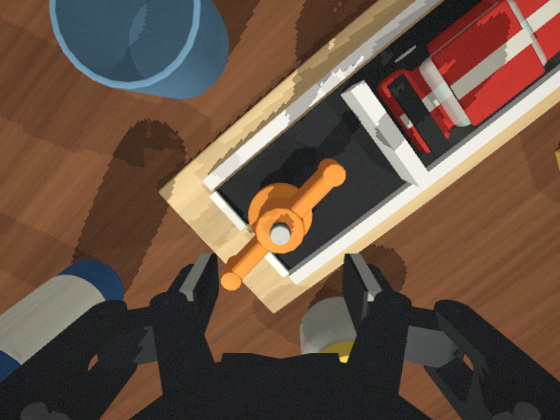

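The beads are at (333,173) and (232,281) with the hub at (280,230). I'll compute the wing angle from these.

```bash
python3 - <<'E'
from h import *
np.set_printoptions(precision=4,suppress=True)
p=camera_params('wrist');p['camera_from_world']=np.load('w4.npy')
for z in (.062,.0675):
    a=onz('wrist',(333,173),z,p);b=onz('wrist',(232,281),z,p);d=a-b
    print(a,b,(a+b)/2,np.linalg.norm(d),np.arctan2(d[1],d[0])-1.276)
E
```

```text
[ 0.5246 -0.0626  0.062 ] [ 0.5348 -0.1648  0.062 ] [ 0.5297 -0.1137  0.062 ] 0.1027324005645638 0.393973927164869
[ 0.5233 -0.0626  0.0675] [ 0.5332 -0.1621  0.0675] [ 0.5283 -0.1123  0.0675] 0.09992593706119704 0.3939739271648681
```

```bash
python3 - <<'E'
from h import *
np.set_printoptions(precision=3,suppress=True)
o=readout.get_obs();psi=o['q'][0]+np.pi/2-o['q'][5]
manip.move_straight([.529,-.1115,.060],[0,np.pi/2,psi],max_speed=.2)
turn([.2,-.1,-.4,-.7,-.95],.45)
turn([-.65],1)
manip.move_straight([.529,-.1115,.14],[0,np.pi/2,readout.get_obs()['q'][0]+np.pi/2+.65],max_speed=.2)
p=camera_params('wrist');cv2.imwrite('pics/w5.png',get_image('wrist')[:,:,::-1]);np.save('w5.npy',p['camera_from_world'])
cv2.imwrite('pics/side5.png',get_image('side')[:,:,::-1])
print(readout.get_obs()['t'])
a=cv2.imread('pics/side5.png')[140:270,210:350]; cv2.imwrite('pics/side5z.png',cv2.resize(a,None,fx=4.5,fy=4.5,interpolation=cv2.INTER_CUBIC))
E
```

```text
t17.60 j0.203 cmd0.200 tz -0.084 F [-3.1  0.3  2.1]
t17.99 j-0.097 cmd-0.100 tz -0.015 F [-3.  -0.7  2.7]
t18.38 j-0.398 cmd-0.400 tz -0.102 F [-1.4 -1.9  2.9]
t18.77 j-0.697 cmd-0.700 tz -0.072 F [-1.6 -3.5  1.5]
t19.12 j-0.947 cmd-0.950 tz -0.080 F [-0.6 -2.4  1.7]
t19.52 j-0.652 cmd-0.650 tz -0.006 F [0.4 0.8 0.6]
20.1667
```

View pics/w5.png

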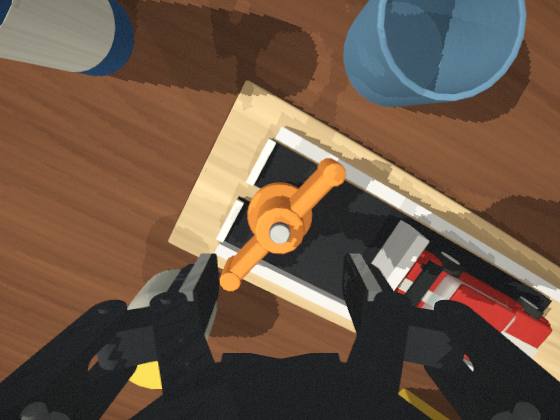

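View pics/side5z.png

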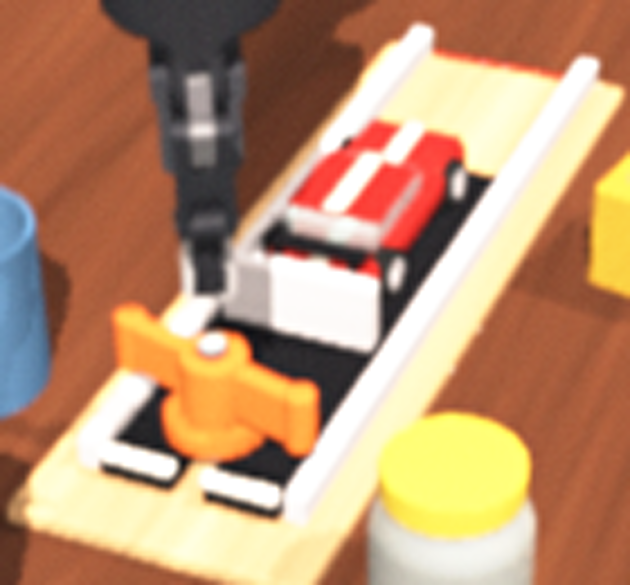

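```bash
cat >> h.py <<'E'
O=np.array([.529,-.112]);A=np.radians(86.74)
def B(x,y=0): return O+x*np.array([np.cos(A),np.sin(A)])+y*np.array([-np.sin(A),np.cos(A)])
ORI=[0,np.pi/2,A-np.pi/2]
E
python3 - <<'E'
from h import *
np.set_printoptions(precision=4,suppress=True)
p=camera_params('wrist');p['camera_from_world']=np.load('w5.npy')
a=onz('wrist',(333,172),.069,p);b=onz('wrist',(231,282),.069,p);d=a-b
print(a,b,np.linalg.norm(d),np.degrees(np.arctan2(d[1],d[0])),'turn',np.arctan2(d[1],d[0])-1.276+np.pi*np.array([0,1,2]))
manip.move_ptp([*B(.059),.12],ORI)
manip.gripper_to(0,20)
manip.move_straight([*B(.059),.049],ORI,max_speed=.12)
o=readout.get_obs();print(o['t'],o['q'],o['tool_pos'],o['wrist_force'],o['grip_width'])
cv2.imwrite('pics/side6.png',get_image('side')[:,:,::-1])
cv2.imwrite('pics/w6.png',get_image('wrist')[:,:,::-1])
a=cv2.imread('pics/side6.png')[140:270,210:350]; cv2.imwrite('pics/side6z.png',cv2.resize(a,None,fx=4.5,fy=4.5,interpolation=cv2.INTER_CUBIC))
E
```

```text
[ 0.4799 -0.0991  0.069 ] [ 0.5768 -0.1265  0.069 ] 0.1007548821818654 164.22757383407887 turn [1.5903 4.7319 7.8735]
23.3833 [-0.0994  0.2219 -0.3746  0.9736 -0.      1.5283] [ 0.5327 -0.0531  0.0495] [ 0.0904 -0.5673  0.3327] -7.845125149178234e-05
```

View pics/side6z.png

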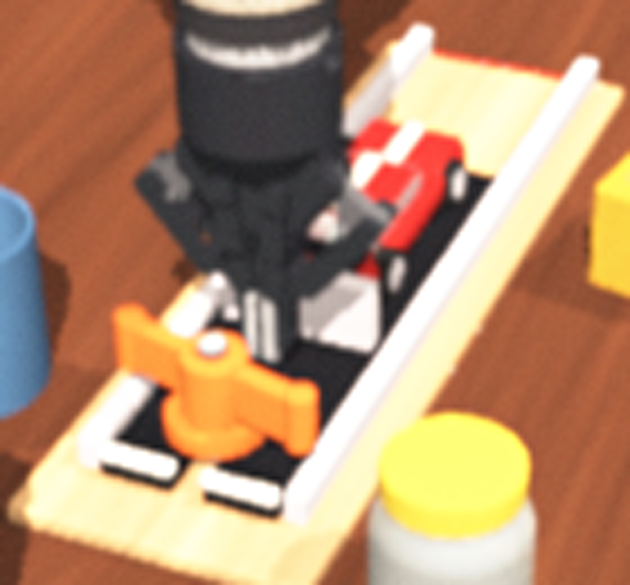

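View pics/w6.png

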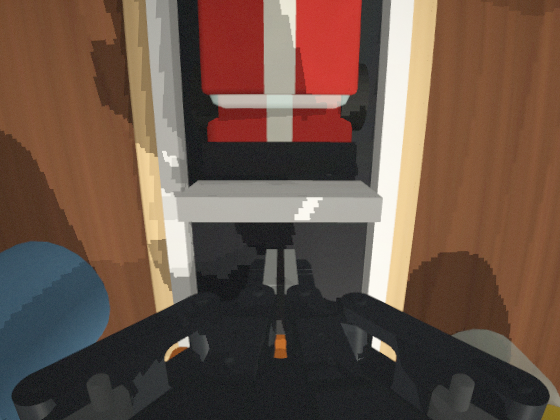

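The nut's turn measures 4.73 rad. The closed fingers stand centred between the nut and the crossbar (wrist view: bar at v≈208, fingers at u≈280), so I'll push.

```bash
python3 - <<'E'
from h import *
np.set_printoptions(precision=3,suppress=True)
for x in np.array([72,80,87,94,110,126,142,158,172])/1000:
    manip.move_straight([*B(x),.049],ORI,max_speed=.05)
    o=readout.get_obs();print('%.2f'%o['t'],x,o['tool_pos'],o['wrist_force'])
    if np.linalg.norm(o['wrist_force'])>12: print('STOP');break
for n in ['side','wrist','top']: cv2.imwrite(f'pics/{n}7.png',get_image(n)[:,:,::-1])
a=cv2.imread('pics/side7.png')[120:270,200:370]; cv2.imwrite('pics/side7z.png',cv2.resize(a,None,fx=4,fy=4,interpolation=cv2.INTER_CUBIC))
E
```

```text
23.89 0.072 [ 0.533 -0.04   0.049] [-0.015 -0.155 -0.009]
24.20 0.08 [ 0.534 -0.032  0.049] [0.922 0.788 0.24 ]
24.49 0.087 [ 0.534 -0.025  0.049] [ 0.017  0.245 -0.28 ]
24.78 0.094 [ 0.534 -0.018  0.049] [ 0.9   -0.595  0.477]
25.25 0.11 [ 0.535 -0.001  0.049] [-0.06   0.04   0.415]
25.72 0.126 [0.536 0.014 0.049] [ 0.581  0.557 -1.15 ]
26.18 0.142 [0.537 0.03  0.049] [-0.06   0.014  0.175]
26.65 0.158 [0.538 0.046 0.049] [-0.498 -0.42   0.059]
27.08 0.172 [0.539 0.06  0.049] [1.327 0.498 0.79 ]
```

View pics/side7z.png

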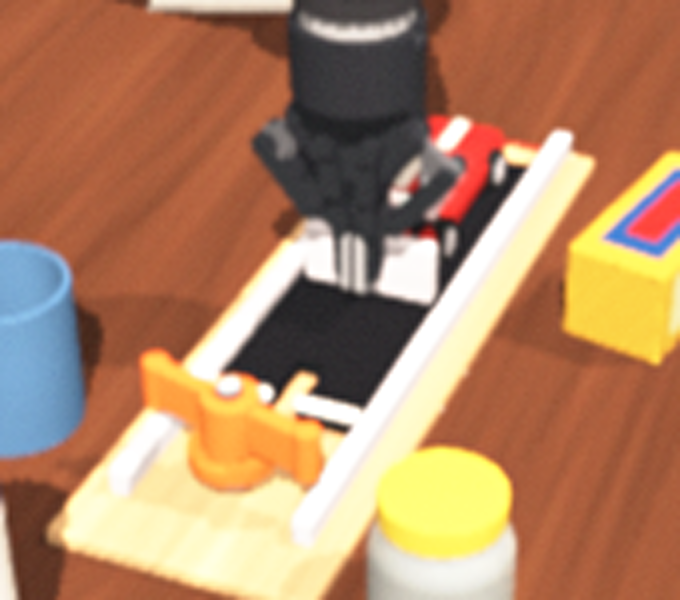

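View pics/top7.png

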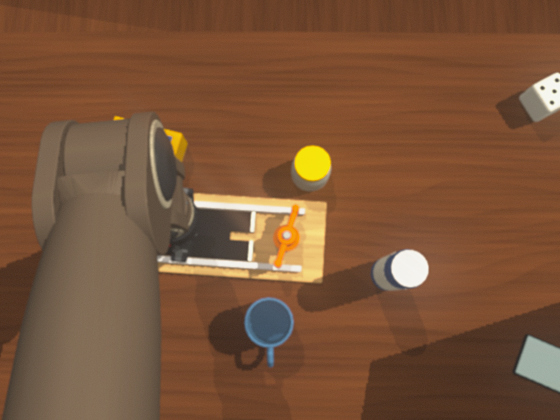

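```bash
python3 - <<'E'
from h import *
a=cv2.imread('pics/top7.png')[190:290,180:330]; cv2.imwrite('pics/top7z.png',cv2.resize(a,None,fx=5,fy=5,interpolation=cv2.INTER_CUBIC))
P=onz('top',(252,237),.0245)[:2]-O;print(P@np.array([np.cos(A),np.sin(A)])+.031)
P=onz('top',(220+417/5-.4,175+320/5-.4),.0245)[:2]-O;print('before',P@np.array([np.cos(A),np.sin(A)])+.031)
# retreat
manip.move_straight([*B(.160),.049],ORI,max_speed=.08)
manip.move_straight([*B(.150),.13],ORI,max_speed=.15)
manip.move_ptp([.50,-.09,.30],ORI)
manip.move_ptp([.232,-.471,.28],[0,np.pi/2,-1.114])
for n in ['side','top']: cv2.imwrite(f'pics/{n}8.png',get_image(n)[:,:,::-1])
a=cv2.imread('pics/top8.png')[175:295,55:340]; cv2.imwrite('pics/top8z.png',cv2.resize(a,None,fx=2.8,fy=2.8,interpolation=cv2.INTER_CUBIC))
o=readout.get_obs();print(o['t'],o['tool_pos'],o['wrist_force'])
E
```

```text
0.09269462507177403
before 0.00040603118403349445
30.8917 [ 0.23293551 -0.47051613  0.28004927] [ 0.82784521  0.14865182 -0.48032332]
```

View pics/top8.png

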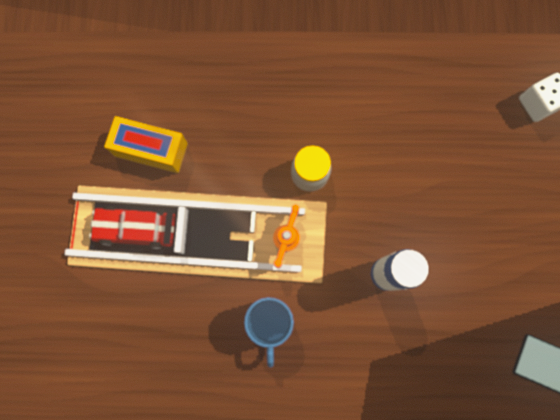

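View pics/top8z.png

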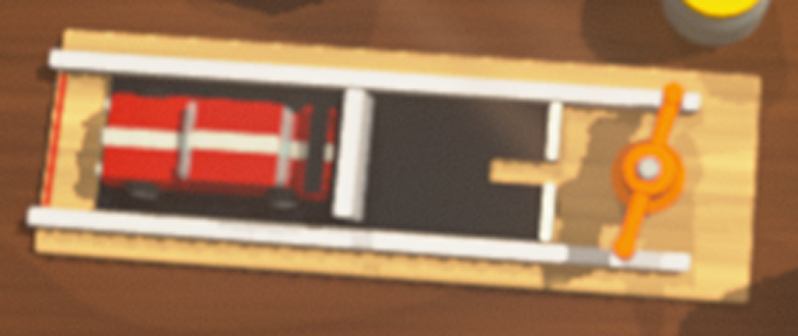

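View pics/side8.png

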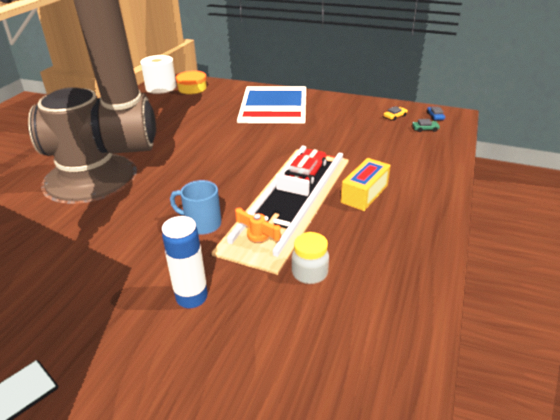

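The base has slid about 93 mm, which is past the 60 mm needed to clear the nut and short of the 135 mm overhang. Its end stops before the red line, and the nut is free of the fork. The bystanders are at their original pixels, and the arm is clear of everything.

```bash
python3 - <<'E'
from h import *
manip.job_done(); print(readout.get_obs()['t'])
E
```

```text
the job is handed in; nothing more can be done
the job is handed in; nothing more can be done
```

The nut is unscrewed by about three quarters of a turn, and the base with the car now sits clear of it on the board. I handed the job in at about 31 s, with the arm withdrawn and touching nothing.

- **Thread:** I pushed gently counter-clockwise first and it gave steadily past 0.4 rad, so the thread is right-handed. I did not push clockwise, because the direction was already clear.
- **Nut:** I turned it in two strokes, and it measured 4.73 rad from the wrist camera. That camera cannot tell half-turns apart, so I chose 4.73 from the angle the wrist had swept and the visible rise of the nut. The turning torque read 0.2 N m or less, mostly under 0.13. That is lower than the stated 0.22, and I did not find out why.
- **Base:** I pushed the crossbar with closed fingers. The base slid about 93 mm (60 mm needed, overhang starts at 135 mm), and its end stops short of the red line.
- **Surroundings:** In the last side and top pictures the can, jar, mug and carton look unmoved. Wrist forces in my readings stayed at about 5 N or less. No check failed.

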